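# Zero the dial scale on a reference carton and lock it

## Robot

A 6-joint arm with a two-finger parallel gripper is mounted at the origin on a cart in front of the work surface, level with it; the furniture and walls round the work are solid. World frame = base frame: x ahead of the robot, y to its left, z up, the work surface at z = 0. Lengths are in m, angles in degrees, forces in N, time in s.
With the tool pointing down it reaches from about 0.3 to 0.75 m from the base axis. Payload 8.5 kg.
Tool frame: the origin (TCP) lies at the very end of the fingers, on their centre line; the grasp point (between the pads) lies 19 mm behind it; z points along the fingers, y is the line along which they close (so a half turn about z gives the same grasp; the last joint's range is limited). The gripper opens to 85 mm and grips with 20 to 120 N. Pads are 22 mm wide; open, the fingers measure 114 mm over their backs; the gripper's body (76 mm by 85 mm) begins 54 mm behind the grasp point. The pads swing forward as they close: fully open they stand 13 mm farther back than shut.
Start: joints at [-76.908, 21.807, 74.336, -0, 83.858, -12.336], TCP at [0.236, -0.497, 0.231] pointing down, gripper open.
Joint ranges: [-178.18, 178.18], [-50.72, 133.34], [12.68, 142.11], [-81.47, 261.47], [9.98, 163.14], [-165.26, 165.26]. Speed limits (degrees/s): [136.94, 136.94, 180, 180, 180, 180].

## Interface

Orientations are given as a 3x3 rotation matrix whose columns are the frame's x, y, z axes.
In Python, from rig import observe, cams, ticket gives the robot as it stands.
- The arm moves only by the tool move_arm, never from a script. Its arguments are lists of equal length, an entry for each row: "jaw": the finger opening in cm, from 0 to 8.54; "dp": the shift along the tool's x, y, z in cm, a list of three; "turn": the turn, a rotation vector about the tool's x, y, z in rad, a list of three. In form: {"jaw": [jaw, ...], "dp": [[tx, ty, tz], ...], "turn": [[wx, wy, wz], ...]}. A call has 1 to 12 rows; each row shifts and turns the commanded pose from where the row before left it, along the tool's axes as they then stand; what a row does not reach is not made up. A row lasts 1/12 s, in which the tool goes at most 41.7 mm and 7.16 degrees, less where a joint would pass 70% of its speed; a pose out of reach is approached as far as the arm can. A call is refused whole if a number of a shift passes 4.17 or a number of a turn 0.125, either way. A call with a gripper value outside its range is refused whole. The fingers move at their own pace and stop on an object; "force" is the grip in N (left out, the last holds). Time passes only in rows, so rows that do not move let the fingers close. It gives the time, the measured TCP pose, the force, the opening and the grip force at its end, in the units of the state.
- observe(): the state, without advancing time (a new reading comes with each control period).
- cams.get_image(name): name is "scene" or "top" or "wrist"; returns (picture, depth): 384x512x3 uint8, red, green, blue; 384x512 float32, m along the optical axis (not along the pixel's ray), 0 where there is no reading.
- cams.calibration(name): a dict with "vertical_fov" (degrees; the focal length in pixels is half the picture's height over the tangent of half this angle, whatever the lens; pixels are square), "cx", "cy" (the principal point, pixels), "view" (4x4, takes a point from world to camera coordinates); the wrist camera has in their place "tool_from_camera" (4x4, takes a point from camera to tool coordinates, whose origin is the TCP and whose axes are the flange's). Camera axes: x right, y up, looking along -z (the intrinsics and any distortion apply to the point x, -y, -z); pixel columns grow to the right and rows downward; lengths in m; the calibration is good to about 2 mm. A picture is of the moment at which its call begins: read the wrist's pose just before it. calibration takes no time and is no camera call.
- ticket.close_job(): hands the job in; it is judged then, once.
Trained networks look in the newest picture that a camera, given by its name, has taken for a name from the list of things; names that differ only in an ending like _2 or _b are one class to them, and where a whole thing is asked for, a point or a joint stands for the part that bears it (a point fixed in the world has none). Each returns a list of dicts, best first, with "p" (0 to 1); they miss things now and then, are a little off and sometimes report something else, mostly with a low value. They report only what shows in the picture. A call takes as long as a camera call.
- cams.spot_in(camera, query): "box" ([centre column, centre row, width, height] as shares, 0 to 1, of the picture: columns of its width, rows of its height, round what is visible of it).
- cams.outline_of(camera, query): "mask" (384x512 bool, what is visible of it) and "box" ([centre column, centre row, width, height] as shares, 0 to 1, of the picture: columns of its width, rows of its height, round what is visible of it).
- cams.mark_of(camera, query): "location" ([column, row] as shares, 0 to 1, of the picture: columns of its width, rows of its height: a listed point, or the origin of a listed thing).
The state is a dict: "time_s": time; "q": joint angles; "qvel": joint speeds; "joint_efforts": joint torques, N m; "position": TCP position; "tool_rot": TCP orientation; "ft_force": force on the tool from outside, world axes, zero at the start; "wrist_torque": the same for the moment, N m; "grip_width": finger opening in m; "gripper_force": force on a finger pad.
Only numpy, scipy, OpenCV 4.12 (cv2) and the standard library are available. Lean on these libraries where they do the work, as an engineer would, in place of code of your own. Each camera call takes 0.05 s, during which the arm holds its last target. There are 200 camera calls.

## Task

Set the blue carton upright in the middle of the scale's round pan and let go of it. With the carton resting there, turn the black tare knob until the middle of the red zero mark on the dial lies under the tip of the pointer, and only then swing the orange lever of the lock ring round to its stop at the red mark on the panel. The pointer must still read zero when you have finished; leave the standing torch, the crayon and the grey wheel weight where they are.

Things in the scene. Friction and masses are not known exactly. Their poses are not given: they have to be found in the camera images.
- scale: Grey bench dial scale, fixed. Base 220 mm wide (y), x -55 to 160 mm, 24 mm high. Origin on the worktop; -x is its front (robot side), +y left, z up. Pan at (0, -55, 60) mm. At (0, 55, 52) mm the centre of a panel sloping 25 deg down to the front, normal (-0.423, 0, 0.906), which is the axis of lock ring and knob. Behind, at (122, 0, 132) mm, a dial 148 mm across, normal (-0.707, 0, 0.707).
- carton: Closed blue and white cardboard carton, 60 x 85 x 45 mm (own x, y, z), 0.3 to 0.65 kg, unknown. Origin at the centre of its underside, z up. It starts upright on the worktop to the left of the scale.
- pan_top (a point): Centre of the top face of the flat round aluminium weighing pan, 104 mm across, no rim. Its z axis is up. The pan sinks on a spring by 1.67 mm per newton (at most 15 mm); empty it stands 60 mm above the worktop.
- pointer (a joint): Angle (rad) of the black pointer on the dial: 0 straight up the face, growing clockwise as seen from the robot as the pan sinks (0.2 rad per mm). It cannot be turned by hand.
- dial (a joint): Angle (rad) of the white graduated dial disc with the red zero mark: 0 with the mark at the top of the face, growing clockwise as seen from the robot. It turns 1:1 with the tare knob. The scale reads zero when this equals the pointer's angle.
- knob (a joint): Tare knob angle (rad), growing clockwise seen from above the panel; range -3.6 to 3.6, needs about 0.05 N m. It turns the dial disc 1:1 the same way; it has to be turned about 1.4 to 3.2 rad clockwise, so it must be regrasped.
- knob_top (a point): Centre of the top face of the round black fluted tare knob, on its axis, 64 mm above the panel along the panel's normal. Knob 55 mm in diameter, its grip reaches 34 mm down from the top; below is a 32 mm neck. z axis along the knob's axis, away from the panel.
- pointer_tip (a point): Tip of the black pointer, 48 mm from the dial's centre.
- zero_mark (a point): Middle of the red zero mark on the dial disc (the mark is 20 mm long and 8 mm wide), also 48 mm from the dial's centre.
- lock_ring (a joint): Lock ring angle (rad): 0 is fully open, 1.22 is the locked stop, where the orange lever points to the front of the scale at the red mark. It grows counter-clockwise seen from above the panel; at 0 the lever points left and a little to the front (70 deg short of the mark). Stiff: about 0.12 N m.
- lever_post (a point): Centre of the top of the upright orange post at the end of the lock ring's lever. Post 16 mm (radially) x 12 mm (along the swing), 68 mm from the ring's axis, its top 30 mm above the panel along the panel's normal, free down to 12 mm above the panel. The ring is concentric with the tare knob, below it.
- torch: Bystander: black torch standing upright behind the carton, 35 mm in diameter, 110 mm tall; origin at the centre of its foot.
- clip_weight: Bystander: grey wheel balance weight, 20 x 55 x 9 mm, lying to the right of the scale; origin at the centre of its underside.
- crayon: Bystander: red and white tyre crayon, 14 x 85 x 12 mm, lying to the right of the scale; origin at the centre of its underside.

How it is judged:
By the outcome, as a careful person would: the job done as asked, in the order asked, and still so for the second after the job is handed in, with the robot touching nothing.
It also fails if it takes over 61 s, if anything falls off the work surface, if the arm or the gripper's body presses on something with over 40 N, if the wrist force passes 120 N, or if a joint passes its speed limit or range.

## Working session

There is one attempt and no reset: what is moved stays moved. The work goes in short steps, Python scripts to look and compute and a tool call to move; the robot and the scene stay as the last step left them, time stands still between calls to the robot, and variables do not carry over. Pictures are saved under pics/ and viewed, at most 10 in all, crops included, and the job is handed in when it is done.

Besides the shell and the picture viewer there is one more tool, called as name(argument=value, ...) on one line, values as JSON. move_arm: Moves the arm, as the interface text tells. Its arguments: {"type":"object","properties":{"jaw":{"type":"array","items":{"type":"number"}},"dp":{"type":"array","items":{"type":"array","items":{"type":"number"}}},"turn":{"type":"array","items":{"type":"array","items":{"type":"number"}}},"force":{"type":"number"}},"required":["jaw","dp","turn"]}

```bash
mkdir -p pics; cat > h.py <<'E'
import numpy as np, cv2
from rig import observe, cams, ticket
def K(n):
    c=cams.calibration(n); f=192/np.tan(np.radians(c['vertical_fov'])/2); return f,c['cx'],c['cy'],c
def w2c(n,st=None):
    c=cams.calibration(n)
    if n!='wrist': return np.array(c['view'])
    st=st or observe(); T=np.eye(4);T[:3,:3]=np.array(st['tool_rot']);T[:3,3]=st['position']
    return np.linalg.inv(T@np.array(c['tool_from_camera']))
def proj(n,P,st=None):
    f,cx,cy,c=K(n); P=np.atleast_2d(P); q=(w2c(n,st)@np.c_[P,np.ones(len(P))].T).T
    return np.c_[cx+f*q[:,0]/-q[:,2], cy-f*q[:,1]/-q[:,2]]
def cloud(n,d,st=None):
    f,cx,cy,c=K(n); v,u=np.mgrid[0:384,0:512]
    p=np.stack([(u-cx)/f*d,-(v-cy)/f*d,-d,np.ones_like(d)],-1)
    return (p@np.linalg.inv(w2c(n,st)).T)[...,:3]
def ray(n,uv,st=None):
    f,cx,cy,c=K(n); M=np.linalg.inv(w2c(n,st)); d=M[:3,:3]@np.array([(uv[0]-cx)/f,-(uv[1]-cy)/f,-1]); return M[:3,3],d
def onplane(n,uv,p0,nrm,st=None):
    o,d=ray(n,uv,st); return o+d*(np.dot(np.array(p0)-o,nrm)/np.dot(d,nrm))
def save(name,img): cv2.imwrite('pics/'+name,cv2.cvtColor(img,cv2.COLOR_RGB2BGR))
E
python3 - <<'E'
from h import *
print({n:{k:(np.round(v,3).tolist()) if not isinstance(v,str) else v for k,v in cams.calibration(n).items()} for n in('scene','top','wrist')})
st=observe();print(st)
ims=[]
for n in('scene','top'):
    im,d=cams.get_image(n); np.save(n+'.npy',d); ims.append(im); C=cloud(n,d)
    for q in('carton','scale','torch','lever_post','knob_top'):
        for r in cams.outline_of(n,q)[:1]:
            m=r['mask']&(d>0); p=C[m]; print(n,q,round(r['p'],2),m.sum(),np.round(np.percentile(p,[2,50,98],axis=0),3).tolist())
    for q in('pan_top','knob_top','lever_post','pointer_tip','zero_mark'):
        for r in cams.mark_of(n,q)[:1]:
            uv=np.array(r['location'])*[512,384]; print(n,q,round(r['p'],2),uv.round(1),C[int(uv[1]),int(uv[0])].round(3))
save('a.png',np.vstack(ims)[:, :])
E
```

```text
{'scene': {'vertical_fov': 51.26, 'cx': 255.765, 'cy': 188.968, 'view': [[-0.798, -0.603, -0.001, 0.492], [0.376, -0.5, 0.78, -0.277], [-0.471, 0.622, 0.626, -0.934], [0.0, 0.0, 0.0, 1.0]]}, 'top': {'vertical_fov': 55.977, 'cx': 256.469, 'cy': 192.911, 'view': [[0.045, -0.999, -0.006, 0.07], [0.972, 0.043, 0.231, -0.584], [-0.231, -0.016, 0.973, -0.885], [0.0, 0.0, 0.0, 1.0]]}, 'wrist': {'vertical_fov': 63.412, 'cx': 253.285, 'cy': 190.754, 'tool_from_camera': [[0.001, 0.956, 0.292, 0.075], [1.0, -0.002, 0.001, 0.0], [0.001, 0.292, -0.956, -0.142], [0.0, 0.0, 0.0, 1.0]]}}
{'time_s': 0.0, 'q': array([-7.69081389e+01,  2.18393220e+01,  7.43845459e+01, -4.08765036e-03,
        8.38579726e+01, -1.23363803e+01]), 'qvel': array([ 0.03532715, -0.08664531,  0.02632044, -0.08032292,  0.01934157,
       -0.02770916]), 'joint_efforts': array([ 9.25262029e-04, -4.48461592e+01, -2.31277817e+01, -1.39589561e-04,
        4.71501611e-03, -1.03221581e-05]), 'position': array([ 0.23606603, -0.49643301,  0.23072864]), 'tool_rot': array([[ 9.03120505e-01,  4.29387004e-01, -3.92637517e-04],
       [ 4.29
[... 1041 characters left out ...]
 806 [[0.511, 0.317, 0.01], [0.539, 0.356, 0.046], [0.569, 0.399, 0.049]]
top scale 0.83 7652 [[0.444, 0.017, 0.02], [0.566, 0.119, 0.064], [0.67, 0.237, 0.181]]
top torch 0.65 208 [[0.638, 0.294, 0.015], [0.646, 0.304, 0.081], [0.662, 0.318, 0.112]]
top lever_post 0.81 295 [[0.483, 0.156, 0.051], [0.522, 0.185, 0.072], [0.542, 0.258, 0.082]]
top knob_top 0.57 394 [[0.466, 0.169, 0.099], [0.491, 0.194, 0.111], [0.517, 0.219, 0.12]]
top pan_top 0.58 [260.5 223.5] [0.502 0.083 0.06 ]
top knob_top 0.65 [260.2 222.6] [0.505 0.083 0.059]
top lever_post 0.56 [191.7 229.2] [0.478 0.261 0.062]
top pointer_tip 0.53 [256.4 155. ] [0.652 0.099 0.171]
top zero_mark 0.77 [239.  154.3] [0.654 0.141 0.159]
```

```bash
python3 - <<'E'
import cv2,numpy as np
a=cv2.imread('pics/a.png'); s=a[110:310,120:370]; t=a[384+110:384+310,110:360]
cv2.imwrite('pics/b.png',np.hstack([cv2.resize(s,(400,320),interpolation=3),cv2.resize(t,(400,320),interpolation=3)]))
E
```

```text
(no output)
```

View pics/b.png

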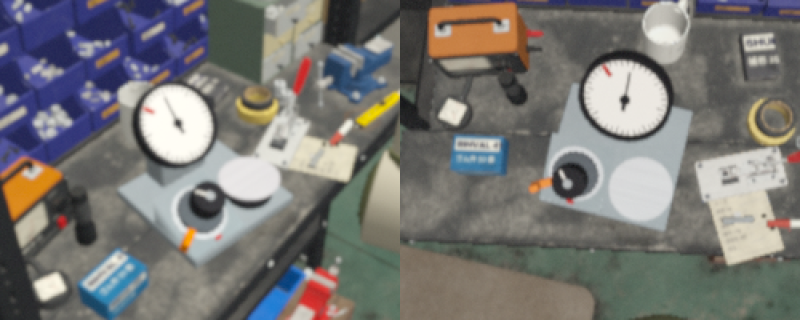

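```bash
cat > fit.py <<'E'
from h import *
from scipy.optimize import least_squares
def fitpose(P,x0=(0.52,0.14,-15),verbose=1):
    # P: world cloud; surface residual fit on pan disc, dial disc, base top, knob top
    def loc(x,P):
        c,s=np.cos(np.radians(x[2])),np.sin(np.radians(x[2])); d=P-[x[0],x[1],0]
        return np.c_[c*d[:,0]+s*d[:,1],-s*d[:,0]+c*d[:,1],d[:,2]]
    return loc
def model_pts(x,L):
    c,s=np.cos(np.radians(x[2])),np.sin(np.radians(x[2])); L=np.atleast_2d(L)
    return np.c_[x[0]+c*L[:,0]-s*L[:,1],x[1]+s*L[:,0]+c*L[:,1],L[:,2]]
def circ(p):
    A=np.c_[2*p,np.ones(len(p))]; b=(p**2).sum(1); r=np.linalg.lstsq(A,b,rcond=None)[0]; return r[:2],np.sqrt(r[2]+r[:2]@r[:2])
E
python3 - <<'E'
from fit import *
for n in('scene','top'):
    d=np.load(n+'.npy'); C=cloud(n,d)
    a=cv2.imread('pics/a.png'); im=(a[:384] if n=='scene' else a[384:])[:,:,::-1].astype(int)
    z=C[...,2]
    # pan: z .055-.066 within roi, bright
    roi=(C[...,0]>.42)&(C[...,0]<.58)&(C[...,1]>0)&(C[...,1]<.16)&(z>.052)&(z<.068)&(d>0)&(im.min(-1)>190)
    m=roi.astype(np.uint8); nl,lab,st,ce=cv2.connectedComponentsWithStats(m); k=1+np.argmax(st[1:,4]); m=lab==k
    p=C[m]; cs,_=cv2.findContours(m.astype(np.uint8),0,1); 
    h=cv2.minEnclosingCircle(p[:,:2].astype(np.float32)); print(n,'pan',m.sum(),p.mean(0).round(4),h)
    # dial white
    roi=(z>.09)&(z<.2)&(C[...,0]>.57)&(C[...,0]<.72)&(C[...,1]>.0)&(C[...,1]<.23)&(im.min(-1)>170)
    nl,lab,st,ce=cv2.connectedComponentsWithStats(roi.astype(np.uint8)); k=1+np.argmax(st[1:,4]); p=C[lab==k]
    u,s,vt=np.linalg.svd(p-p.mean(0)); nn=vt[2]*np.sign(vt[2][2]); print(n,'dial',len(p),p.mean(0).round(4),nn.round(3),np.degrees(np.arctan2(-nn[1],-nn[0])).round(1))
    # base top
    roi=(z>.018)&(z<.03)&(C[...,0]>.4)&(C[...,0]<.72)&(C[...,1]>-.05)&(C[...,1]<.3)&(np.ptp(im,axis=-1)<50)
    nl,lab,st,ce=cv2.connectedComponentsWithStats(roi.astype(np.uint8)); big=np.isin(lab,[i for i in range(1,nl) if st[i,4]>80])
    p=C[big]; print(n,'base',len(p),cv2.minAreaRect(p[:,:2].astype(np.float32)),p[:,2].mean())
    # carton top
    r=(z>.035)&(z<.055)&(C[...,0]>.48)&(C[...,0]<.6)&(C[...,1]>.29)&(C[...,1]<.43)
    p=C[r]; print(n,'carton',r.sum(),p[:,2].mean(),cv2.minAreaRect(p[:,:2].astype(np.float32)))
    r=(z>.095)&(z<.13)&(C[...,0]>.44)&(C[...,0]<.54)&(C[...,1]>.15)&(C[...,1]<.25)
    p=C[r]; print('knob',r.sum(),p.mean(0).round(4))
E
```

```text
scene pan 806 [0.4899 0.0815 0.0617] ((0.49060875177383423, 0.07957891374826431), 0.0530971996486187)
scene dial 1588 [0.6189 0.1109 0.1348] [-0.693  0.134  0.708] -11.0
scene base 1485 ((0.5525349378585815, 0.1248755231499672), (0.22122567892074585, 0.2172422856092453), 78.37213134765625) 0.02537655065940299
scene carton 881 0.04578130232888479 ((0.5403401851654053, 0.3583623468875885), (0.08558660745620728, 0.06363297998905182), 89.94346618652344)
knob 380 [0.4871 0.1974 0.11  ]
top pan 1229 [0.4906 0.0824 0.0606] ((0.4913051724433899, 0.08245819061994553), 0.051849111914634705)
top dial 1715 [0.6198 0.1115 0.1344] [-0.695  0.141  0.705] -11.5
top base 1955 ((0.5533313751220703, 0.12589916586875916), (0.2198147475719452, 0.2148337960243225), 78.51351165771484) 0.024549653972694745
top carton 721 0.04583896474211387 ((0.5409846901893616, 0.35962802171707153), (0.060940518975257874, 0.0854618176817894), 0.30681294202804565)
knob 416 [0.4909 0.193  0.1101]
```

```bash
cat >> h.py <<'E'
from scipy.spatial.transform import Rotation as Ro
S=(0.5016,0.136,-11.5)
def L2W(p):
    c,s=np.cos(np.radians(S[2])),np.sin(np.radians(S[2])); R=np.array([[c,-s,0],[s,c,0],[0,0,1]]); return R@(np.array(p)/1000)+[S[0],S[1],0]
NRM=Ro.from_euler('z',S[2],degrees=True).apply([-0.4226,0,0.9063])
def Rdown(xyaw):
    a=np.radians(xyaw); x=np.array([np.cos(a),np.sin(a),0]); z=np.array([0,0,-1.]); return np.c_[x,np.cross(z,x),z]
def go(pos,R,st=None):
    "total turn (tool frame, done first) and total shift in the turned frame, cm"
    st=st or observe(); R0=np.array(st['tool_rot']); w=Ro.from_matrix(R0.T@R).as_rotvec(); d=R.T@(np.array(pos)-st['position'])*100
    print('turn',w.round(4),'rows>=',np.ceil(np.abs(np.linalg.norm(w))/.12),'| dp cm',d.round(3),'rows>=',np.ceil(np.linalg.norm(d)/4.1),'t',st['time_s'],'q',np.round(st['q'],1))
E
python3 - <<'E'
from h import *
go((0.5407,0.359,0.231),Rdown(90.2))
E
```

```text
turn [-0.     -0.     -1.1305] rows>= 10.0 | dp cm [8.5464e+01 3.0753e+01 3.0000e-02] rows>= 23.0 t 1.1 q [-76.9  21.8  74.3   0.   83.9 -12.3]
```

move_arm(jaw=[8.5,8.5,8.5,8.5,8.5,8.5,8.5,8.5,8.5,8.5], dp=[[0,0,0],[0,0,0],[0,0,0],[0,0,0],[0,0,0],[0,0,0],[0,0,0],[0,0,0],[0,0,0],[0,0,0]], turn=[[0,0,-0.113],[0,0,-0.113],[0,0,-0.113],[0,0,-0.113],[0,0,-0.113],[0,0,-0.113],[0,0,-0.113],[0,0,-0.113],[0,0,-0.113],[0,0,-0.113]])

```text
time_s: 1.93
position: [0.2361, -0.4967, 0.2313]
tool_rot: [[-0.009, 1.0, -0.0], [1.0, 0.009, 0.0], [0.0, -0.0, -1.0]]
ft_force: [0.4, -0.4, 0.1]
grip_width: 0.085
gripper_force: 0.0
```

move_arm(jaw=[8.5,8.5,8.5,8.5,8.5,8.5,8.5,8.5,8.5,8.5,8.5,8.5], dp=[[3.56,1.28,0],[3.56,1.28,0],[3.56,1.28,0],[3.56,1.28,0],[3.56,1.28,0],[3.56,1.28,0],[3.56,1.28,0],[3.56,1.28,0],[3.56,1.28,0],[3.56,1.28,0],[3.56,1.28,0],[3.56,1.28,0]], turn=[[0,0,0],[0,0,0],[0,0,0],[0,0,0],[0,0,0],[0,0,0],[0,0,0],[0,0,0],[0,0,0],[0,0,0],[0,0,0],[0,0,0]])

```text
time_s: 2.93
position: [0.3887, -0.0672, 0.2316]
tool_rot: [[-0.003, 1.0, 0.001], [1.0, 0.003, -0.0], [-0.0, 0.001, -1.0]]
ft_force: [0.4, -1.1, -0.3]
grip_width: 0.0852
gripper_force: 0.0
```

move_arm(jaw=[8.5,8.5,8.5,8.5,8.5,8.5,8.5,8.5,8.5,8.5,8.5,8.5], dp=[[3.56,1.28,0],[3.56,1.28,0],[3.56,1.28,0],[3.56,1.28,0],[3.56,1.28,0],[3.56,1.28,0],[3.56,1.28,0],[3.56,1.28,0],[3.56,1.28,0],[3.56,1.28,0],[3.56,1.28,0],[3.56,1.28,0]], turn=[[0,0,0],[0,0,0],[0,0,0],[0,0,0],[0,0,0],[0,0,0],[0,0,0],[0,0,0],[0,0,0],[0,0,0],[0,0,0],[0,0,0]])

```text
time_s: 3.93
position: [0.541, 0.3606, 0.2313]
tool_rot: [[-0.003, 1.0, 0.0], [1.0, 0.003, -0.0], [-0.0, 0.0, -1.0]]
ft_force: [0.6, -1.9, 1.0]
grip_width: 0.0849
gripper_force: 0.0
```

```bash
python3 - <<'E'
from h import *
print(observe()['position'])
go((0.5407,0.359,0.010),Rdown(90.2))
E
```

```text
[0.54097164 0.36056148 0.23126832]
turn [ 0.0001  0.0001 -0.0003] rows>= 1.0 | dp cm [-0.156 -0.028 22.127] rows>= 6.0 t 3.9333 q [23.3 32.2 56.6 -0.  91.2 23.1]
```

move_arm(jaw=[8.5,8.5,8.5,8.5,8.5,8.5,8.5,8.5,8.5], dp=[[-0.16,-0.03,2],[0,0,3.2],[0,0,3.5],[0,0,3.5],[0,0,3.4],[0,0,3],[0,0,2.0],[0,0,1.5],[0,0,0]], turn=[[0,0,0],[0,0,0],[0,0,0],[0,0,0],[0,0,0],[0,0,0],[0,0,0],[0,0,0],[0,0,0]])

```text
time_s: 4.68
position: [0.5389, 0.3563, 0.0068]
tool_rot: [[-0.003, 1.0, -0.006], [1.0, 0.003, -0.002], [-0.002, -0.006, -1.0]]
ft_force: [0.1, -0.3, 0.7]
grip_width: 0.0845
gripper_force: 0.0
```

move_arm(jaw=[4,4,4,4,4,4,4,4], dp=[[0,0,0],[0,0,0],[0,0,0],[0,0,0],[0,0,0],[0,0,0],[0,0,0],[0,0,0]], turn=[[0,0,0],[0,0,0],[0,0,0],[0,0,0],[0,0,0],[0,0,0],[0,0,0],[0,0,0]], force=40)

```text
time_s: 5.35
position: [0.541, 0.3574, 0.012]
tool_rot: [[-0.003, 1.0, 0.002], [1.0, 0.003, 0.001], [0.001, 0.002, -1.0]]
ft_force: [-1.2, 0.9, 5.8]
grip_width: 0.0592
gripper_force: 47.0
```

move_arm(jaw=[4,4,4,4,4,4,4], dp=[[0,0,-1],[0,0,-2.5],[0,0,-3.5],[0,0,-3.5],[0,0,-3],[0,0,-2.5],[0,0,0]], turn=[[0,0,0],[0,0,0],[0,0,0],[0,0,0],[0,0,0],[0,0,0],[0,0,0]])

```text
time_s: 5.93
position: [0.5421, 0.3577, 0.1767]
tool_rot: [[-0.003, 1.0, 0.01], [1.0, 0.003, 0.004], [0.004, 0.01, -1.0]]
ft_force: [1.1, 0.8, -4.1]
grip_width: 0.0597
gripper_force: 45.9
```

```bash
python3 - <<'E'
from h import *
pan=L2W((0,-55,60)); R=Rdown(168.5); t=pan-R@[0.0016,0,0]
print(pan,observe()['ft_force'],observe()['position'])
go((t[0],t[1],0.17),R)
E
```

```text
[0.49063476 0.08210414 0.06      ] [ 1.14843572  0.78953747 -4.14060109] [0.54211706 0.35770429 0.17665075]
turn [ 0.0106  0.0033 -1.367 ] rows>= 12.0 | dp cm [ -0.61  -28.033   0.665] rows>= 7.0 t 5.9333 q [23.  33.9 62.6 -0.  82.9 22.8]
```

move_arm(jaw=[4,4,4,4,4,4,4,4,4,4,4,4], dp=[[0,0,0],[0,0,0],[0,0,0],[0,0,0],[0,0,0],[0,0,0],[0,0,0],[0,0,0],[0,0,0],[0,0,0],[0,0,0],[0,0,0]], turn=[[0,0,-0.114],[0,0,-0.114],[0,0,-0.114],[0,0,-0.114],[0,0,-0.114],[0,0,-0.114],[0,0,-0.114],[0,0,-0.114],[0,0,-0.114],[0,0,-0.114],[0,0,-0.114],[0,0,-0.114]])

```text
time_s: 6.93
position: [0.5399, 0.3567, 0.1687]
tool_rot: [[-0.981, 0.193, -0.002], [0.193, 0.981, -0.001], [0.002, -0.002, -1.0]]
ft_force: [-0.6, 0.6, -4.2]
grip_width: 0.059
gripper_force: 45.7
```

move_arm(jaw=[4,4,4,4,4,4,4,4,4,4,4], dp=[[0,-1.8,0],[0,-2.8,0],[0,-2.8,0],[0,-2.8,0],[0,-2.8,0],[0,-2.8,0],[0,-2.8,0],[0,-2.8,0],[0,-2.8,0],[0,-2.5,0],[-0.5,-1.3,0]], turn=[[0,0,0],[0,0,0],[0,0,0],[0,0,0],[0,0,0],[0,0,0],[0,0,0],[0,0,0],[0,0,0],[0,0,0],[0,0,0]])

```text
time_s: 7.85
position: [0.4879, 0.0795, 0.1693]
tool_rot: [[-0.98, 0.2, -0.003], [0.2, 0.98, -0.0], [0.003, -0.001, -1.0]]
ft_force: [1.6, 1.0, -4.9]
grip_width: 0.0593
gripper_force: 45.8
```

```bash
python3 - <<'E'
from h import *
pan=L2W((0,-55,60)); R=Rdown(168.5)
ims=[]
for n in('scene','top'):
    im,d=cams.get_image(n); ims.append(im); C=cloud(n,d)
    r=cams.outline_of(n,'carton')[0]; print(n,r['p'],r['mask'].sum(),np.percentile(C[r['mask']&(d>0)],[3,50,97],axis=0).round(3).tolist())
st=observe(); t=pan-R@[0.0016,0,0]
print(st['ft_force'],st['position']); go((t[0],t[1],0.08),R)
a=np.hstack([cv2.resize(ims[0][110:310,120:370],(400,320)),cv2.resize(ims[1][110:310,110:360],(400,320))]); save('c.png',a)
E
```

```text
scene 0.88 724 [[0.442, 0.055, 0.163], [0.462, 0.092, 0.199], [0.524, 0.115, 0.206]]
top 0.52 234 [[0.453, 0.058, 0.201], [0.462, 0.089, 0.204], [0.474, 0.115, 0.302]]
[ 0.81694233 -0.10752808 -4.77938896] [0.48939842 0.08165617 0.16967058]
turn [ 0.0001 -0.0014  0.0001] rows>= 1.0 | dp cm [-0.272  0.069  8.967] rows>= 3.0 t 8.05 q [ -4.2  19.8  88.6   0.   71.7 -82.7]
```

View pics/c.png

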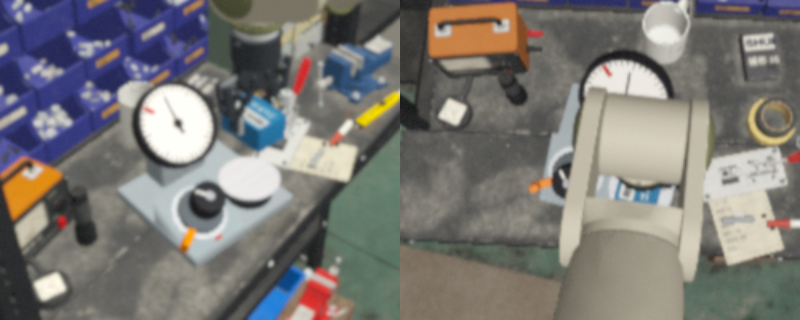

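move_arm(jaw=[4,4,4,4,4,4,4,4,4], dp=[[-0.27,0.07,1],[0,0,2],[0,0,2.5],[0,0,2],[0,0,1],[0,0,0.7],[0,0,0.5],[0,0,0],[0,0,0]], turn=[[0,0,0],[0,0,0],[0,0,0],[0,0,0],[0,0,0],[0,0,0],[0,0,0],[0,0,0],[0,0,0]])

```text
time_s: 8.8
position: [0.4929, 0.082, 0.0735]
tool_rot: [[-0.98, 0.198, 0.001], [0.198, 0.98, -0.0], [-0.001, 0.0, -1.0]]
ft_force: [0.4, -0.5, -3.4]
grip_width: 0.0593
gripper_force: 45.7
```

```bash
python3 - <<'E'
from h import *
pan=L2W((0,-55,60)); R=Rdown(168.5)
st=observe(); t=pan-R@[0.0016,0,0]
print(st['ft_force'],st['position']); go((t[0],t[1],0.063),R)
E
```

```text
[ 0.42355887 -0.48008254 -3.35000224] [0.49285357 0.08201964 0.07351198]
turn [0.0001 0.0005 0.0014] rows>= 1.0 | dp cm [ 0.059 -0.036  1.051] rows>= 1.0 t 8.8 q [ -4.2  27.3  95.5   0.   57.2 -82.7]
```

move_arm(jaw=[4,4,4,4,4,4], dp=[[0.05,0,0.3],[0,0,0.3],[0,0,0.2],[0,0,0.1],[0,0,0],[0,0,0]], turn=[[0,0,0],[0,0,0],[0,0,0],[0,0,0],[0,0,0],[0,0,0]])

```text
time_s: 9.3
position: [0.4926, 0.0818, 0.0647]
tool_rot: [[-0.98, 0.199, 0.001], [0.199, 0.98, 0.0], [-0.001, 0.0, -1.0]]
ft_force: [2.7, -0.1, -0.5]
grip_width: 0.0596
gripper_force: 46.3
```

move_arm(jaw=[6.3,6.6,7,7.4,7.4,7.4], dp=[[0,0,0.03],[0,0,0],[0,0,0],[0,0,0],[0,0,0],[0,0,0]], turn=[[0,0,0],[0,0,0],[0,0,0],[0,0,0],[0,0,0],[0,0,0]])

```text
time_s: 9.8
position: [0.492, 0.0818, 0.064]
tool_rot: [[-0.98, 0.198, -0.0], [0.198, 0.98, -0.0], [0.0, -0.0, -1.0]]
ft_force: [0.5, -0.2, 0.0]
grip_width: 0.0738
gripper_force: 0.0
```

move_arm(jaw=[7.4,7.4,7.4,7.4,7.4,7.4,7.4], dp=[[0,0,-0.6],[0,0,-1.5],[0,0,-3],[0,0,-3],[0,0,-3],[0,0,-2],[0,0,0]], turn=[[0,0,0],[0,0,0],[0,0,0],[0,0,0],[0,0,0],[0,0,0],[0,0,0]])

```text
time_s: 10.38
position: [0.4936, 0.0818, 0.1996]
tool_rot: [[-0.98, 0.198, 0.008], [0.198, 0.98, -0.001], [-0.008, 0.001, -1.0]]
ft_force: [0.5, -0.1, 0.5]
grip_width: 0.0742
gripper_force: 0.0
```

```bash
python3 - <<'E'
from h import *
pan=L2W((0,-55,60)); kt=L2W((0,55,52))+NRM*.064; print('pan',pan,'knob',kt)
for n in('scene','wrist'):
    st=observe(); im,d=cams.get_image(n); C=cloud(n,d,st); save('d_%s.png'%n,im)
    for r in cams.outline_of(n,'carton')[:1]:
        m=r['mask']&(d>0); p=C[m]; p=p[p[:,2]>np.percentile(p[:,2],90)-.006]
        print(n,r['p'],m.sum(),cv2.minAreaRect(p[:,:2].astype(np.float32)),p[:,2].mean())
    for q in('pointer_tip','zero_mark','knob_top','lever_post'):
        for r in cams.mark_of(n,q)[:1]:
            uv=np.array(r['location'])*[512,384]; print(n,q,round(r['p'],2),uv.round(1),C[int(uv[1]),int(uv[0])].round(3))
print(observe()['time_s'],observe()['ft_force'])
# tool for knob: z=-NRM, x yaw such that start q6 low: x roughly toward robot rotated
h=np.array([0,0,1.])
x=Ro.from_euler('z',S[2],degrees=True).apply([-0.9063,0,-0.4226]) # down-slope front
for a in (0,-30,30):
    z=-NRM; xx=Ro.from_rotvec(z*np.radians(a)).apply(x); R=np.c_[xx,np.cross(z,xx),z]
    print(a); go(kt+NRM*.06,R)
E
python3 - <<'E'
import cv2,numpy as np
a=cv2.imread('pics/d_scene.png')[110:310,120:370];b=cv2.imread('pics/d_wrist.png')
cv2.imwrite('pics/d.png',np.hstack([cv2.resize(a,(400,320),interpolation=2),cv2.resize(b,(400,320))]))
E
```

```text
pan [0.49063476 0.08210414 0.06      ] knob [0.4860618  0.19528804 0.1100032 ]
scene 0.85 944 ((0.4915234446525574, 0.08286380022764206), (0.061521101742982864, 0.08735520392656326), 76.4815444946289) 0.09898738763887802
scene pointer_tip 0.57 [245.4 180.7] [0.606 0.063 0.134]
scene zero_mark 0.58 [216.3 178.7] [0.651 0.129 0.16 ]
scene knob_top 0.84 [251.1 233.1] [0.483 0.196 0.11 ]
scene lever_post 0.34 [177.  260.3] [0.639 0.313 0.012]
wrist 0.82 7930 ((0.49140307307243347, 0.08236309885978699), (0.06042857840657234, 0.08551514148712158), 78.46395874023438) 0.09701305043252556
wrist knob_top 0.98 [401.9 158.1] [0.484 0.196 0.109]
wrist lever_post 0.62 [447.4 131.5] [0.48  0.255 0.064]
10.9833 [-0.0977078  -0.0804245   0.02956314]
0
turn [ 1.000e-04 -4.369e-01  9.000e-04] rows>= 4.0 | dp cm [ 6.165 10.997  0.478] rows>= 4.0 t 10.9833 q [ -4.2  18.5  85.9   0.   75.6 -82.7]
-30
turn [ 0.1145 -0.4267 -0.5143] rows>= 6.0 | dp cm [-0.159 12.606  0.478] rows>= 4.0 t 10.9833 q [ -4.2  18.5  85.9   0.   75.6 -82.7]
30
turn [-0.1142 -0.4268  0.5161] rows>= 6.0 | dp cm [10.838  6.441  0.478] rows>= 4.0 t 10.9833 q [ -4.2  18.5  85.9   0.   75.6 -82.7]
```

View pics/d.png

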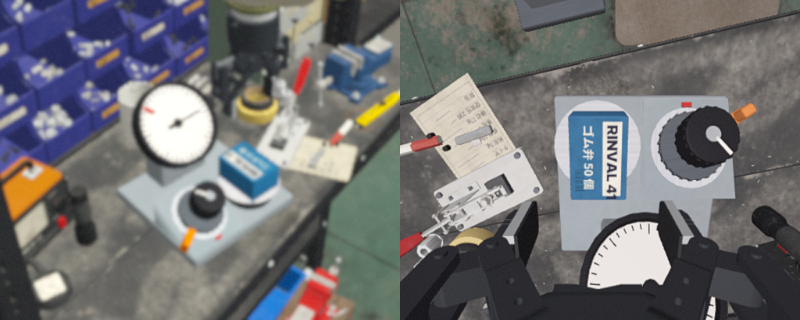

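```bash
cat >> h.py <<'E'
def dialmap(n,img,st=None,s=3,off=0):
    rot=Ro.from_euler('z',S[2],degrees=True); c=L2W((122,0,132)); up=rot.apply([.7071,0,.7071]); rt=rot.apply([0,-1,0]); nr=rot.apply([-.7071,0,.7071])
    th=np.radians(np.arange(-180,180,.5)); r=np.arange(.010,.070,.0005)
    P=c+nr*off+r[:,None,None]*(np.cos(th)[None,:,None]*up+np.sin(th)[None,:,None]*rt)
    uv=proj(n,P.reshape(-1,3),st).reshape(len(r),len(th),2).astype(np.float32)
    return cv2.remap(img,uv[...,0],uv[...,1],cv2.INTER_CUBIC),np.degrees(th),r
def readdial(n,img,st=None,off=0):
    m,th,r=dialmap(n,img,st,off=off); m=m.astype(float)
    red=np.clip(m[...,0]-m[...,1:].max(-1),0,None); R=red[(r>.036)&(r<.060)].sum(0)
    dark=np.clip(170-m.max(-1),0,None)[(r>.018)&(r<.040)].sum(0)
    def cen(w):
        k=np.argmax(cv2.GaussianBlur(w[None],(21,1),5)[0]); i=np.arange(k-24,k+25)%len(th); a=np.arange(-24,25)*.5
        ww=np.clip(w[i]-.25*w[i].max(),0,None); return th[k]+(a*ww).sum()/ww.sum()
    print(n,'mark',cen(R).round(2),'pointer',cen(dark).round(2),'redmax',R.max(),'dark',dark.max()); return m
E
python3 - <<'E'
from h import *
im=cv2.imread('pics/d_scene.png')[:,:,::-1].copy()
m1=readdial('scene',im)
im2,_=cams.get_image('top'); m2=readdial('top',im2)
a=cv2.imread('pics/a.png')[:,:,::-1].copy()
m3=readdial('scene',a[:384].copy()); m4=readdial('top',a[384:].copy())
save('dm.png',np.vstack([m1,m2,m3,m4]).astype(np.uint8))
E
```

```text
scene mark -37.37 pointer nan redmax 3010.0 dark 0.0
top mark -43.08 pointer 46.84 redmax 3600.0 dark 684.0
scene mark -37.38 pointer nan redmax 3028.0 dark 0.0
top mark -43.09 pointer -176.8 redmax 3586.0 dark 606.0h.py:45: RuntimeWarning: invalid value encountered in scalar divide
  ww=np.clip(w[i]-.25*w[i].max(),0,None); return th[k]+(a*ww).sum()/ww.sum()
```

View pics/dm.png

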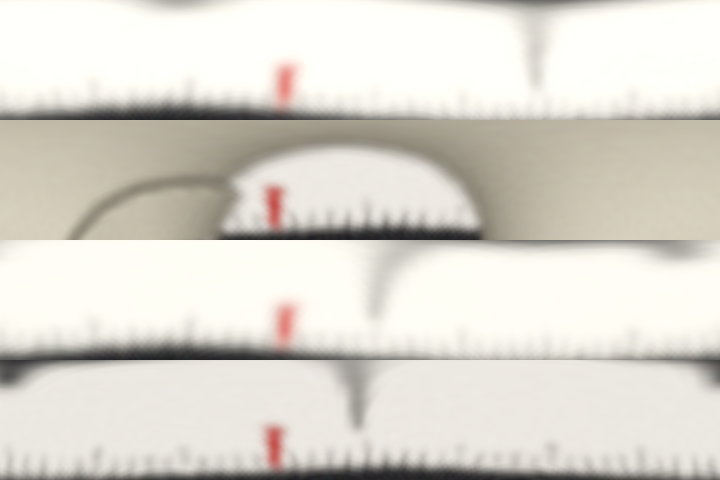

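move_arm(jaw=[7.4,7.4,7.4,7.4,7.4,7.4,7.4,7.4,7.4,7.4], dp=[[0,0,0],[0,0,0],[0,0,0],[0,0,0],[0.6,1.1,0],[1.4,2.5,0],[1.6,2.9,0.1],[1.6,2.9,0.2],[0.97,1.6,0.2],[0,0,0]], turn=[[0,-0.109,0],[0,-0.109,0],[0,-0.109,0],[0,-0.109,0],[0,0,0],[0,0,0],[0,0,0],[0,0,0],[0,0,0],[0,0,0]])

```text
time_s: 11.87
position: [0.4598, 0.2029, 0.1633]
tool_rot: [[-0.89, 0.195, 0.412], [0.177, 0.981, -0.082], [-0.421, -0.0, -0.907]]
ft_force: [-1.1, 0.5, -0.5]
grip_width: 0.0741
gripper_force: 0.0
```

```bash
python3 - <<'E'
from h import *
kt=L2W((0,55,52))+NRM*.064
x=Ro.from_euler('z',S[2],degrees=True).apply([-0.9063,0,-0.4226]); R=np.c_[x,np.cross(-NRM,x),-NRM]
st=observe(); im,d=cams.get_image('wrist'); C=cloud('wrist',d,st); save('e.png',im)
r=cams.outline_of('wrist','knob_top')[0]; p=C[r['mask']&(d>0)]; h=(p-L2W((0,55,52)))@NRM
p=p[(h>.060)&(h<.068)]; q=(p-kt)@R; print(len(p),h.max(),cv2.minEnclosingCircle(q[:,:2].astype(np.float32)), q.mean(0))
r=cams.outline_of('wrist','lever_post')[0]; p=C[r['mask']&(d>0)]; q=(p-L2W((0,55,52)))@R; t=q[q[:,2]<-.024]; print('lever',r['p'],len(q),t.mean(0) if len(t) else 0,q[:,2].min())
for r in cams.mark_of('wrist','lever_post')[:1]+cams.mark_of('wrist','knob_top')[:1]:
    uv=np.array(r['location'])*[512,384]; print(r['p'],uv,((C[int(uv[1]),int(uv[0])]-kt)@R).round(4))
go(kt-NRM*.03,R)
E
```

```text
4284 0.06656593164770776 ((0.0011778369080275297, -0.0007302266894839704), 0.027492117136716843) [ 0.00288734 -0.00065902  0.00029643]
lever 0.73 2947 [ 0.03586853  0.05705341 -0.02908606] -0.03357105613258108
0.74 [327.68   153.4848] [0.0348 0.0593 0.0355]
0.57 [248.9856 209.8944] [ 0.002  -0.0011 -0.0008]
turn [ 0.0001  0.0003 -0.0004] rows>= 1.0 | dp cm [0.072 0.07  9.014] rows>= 3.0 t 12.1167 q [ 15.6  14.7 102.4 -16.9  41.6 -52.3]
```

move_arm(jaw=[7.4,7.4,7.4,7.4,7.4,7.4], dp=[[0.19,0,1.5],[0,0,2.5],[0,0,2.5],[0,0,1.5],[0,0,1.0],[0,0,0]], turn=[[0,0,0],[0,0,0],[0,0,0],[0,0,0],[0,0,0],[0,0,0]])

```text
time_s: 12.62
position: [0.4971, 0.192, 0.0807]
tool_rot: [[-0.889, 0.2, 0.412], [0.181, 0.98, -0.085], [-0.421, -0.001, -0.907]]
ft_force: [-0.3, -0.5, 0.2]
grip_width: 0.0741
gripper_force: 0.0
```

move_arm(jaw=[4,4,4,4,4,4,4], dp=[[0,0,0],[0,0,0],[0,0,0],[0,0,0],[0,0,0],[0,0,0],[0,0,0]], turn=[[0,0,0],[0,0,0],[0,0,0],[0,0,0],[0,0,0],[0,0,0],[0,0,0]], force=30)

```text
time_s: 13.2
position: [0.4965, 0.1922, 0.0834]
tool_rot: [[-0.888, 0.199, 0.414], [0.18, 0.98, -0.086], [-0.423, -0.001, -0.906]]
ft_force: [-2.2, -8.8, 3.2]
grip_width: 0.0524
gripper_force: 31.3
```

```bash
cat >> h.py <<'E'
def dialc(n,img,e0=(0,0,0),verbose=1):
    "refine dial centre: in-plane shift so the white face's rim has a constant radius"
    from scipy.optimize import least_squares
    rot=Ro.from_euler('z',S[2],degrees=True); up=rot.apply([.7071,0,.7071]); rt=rot.apply([0,-1,0])
    g=img.min(-1).astype(np.float32); th=np.radians(np.arange(0,360,3)); r=np.arange(.045,.085,.0005)
    def edge(e):
        c=L2W((122,0,132))+e[0]*up+e[1]*rt
        P=c+r[:,None,None]*(np.cos(th)[None,:,None]*up+np.sin(th)[None,:,None]*rt)
        uv=proj(n,P.reshape(-1,3)).reshape(len(r),len(th),2).astype(np.float32)
        m=cv2.remap(g,uv[...,0],uv[...,1],cv2.INTER_LINEAR); k=np.argmax(m<110,axis=0); return np.where((m<110).any(0),r[k],np.nan)
    e=np.zeros(2)
    for _ in range(8):
        R=edge(e); ok=~np.isnan(R); A=np.c_[np.cos(th),np.sin(th),np.ones_like(th)][ok]
        w=np.ones(ok.sum())
        for _ in range(10):
            s=np.linalg.lstsq(A*w[:,None],R[ok]*w,rcond=None)[0]; w=1/(1+(np.abs(A@s-R[ok])/.001))
        e=e+s[:2]
    if verbose: print(n,'centre shift mm',(e*1000).round(2),'R',s[2].round(4))
    return e
def polar(n,img,e):
    rot=Ro.from_euler('z',S[2],degrees=True); up=rot.apply([.7071,0,.7071]); rt=rot.apply([0,-1,0]); c=L2W((122,0,132))+e[0]*up+e[1]*rt
    th=np.radians(np.arange(-180,180,.5)); r=np.arange(.010,.070,.0005)
    P=c+r[:,None,None]*(np.cos(th)[None,:,None]*up+np.sin(th)[None,:,None]*rt)
    uv=proj(n,P.reshape(-1,3)).reshape(len(r),len(th),2).astype(np.float32)
    m=cv2.remap(img,uv[...,0],uv[...,1],cv2.INTER_CUBIC).astype(float)
    red=np.clip(m[...,0]-m[...,1:].max(-1)-25,0,None)[(r>.038)&(r<.058)].sum(0)
    band=m.max(-1)[(r>.030)&(r<.045)]; dark=np.clip(np.median(band,axis=1)[:,None]-band-15,0,None).sum(0)
    def cen(w):
        k=int(np.argmax(cv2.GaussianBlur(w[None],(21,1),5)[0])); i=np.arange(k-20,k+21)%len(th); a=np.arange(-20,21)*.5; return np.degrees(th[k])+(a*w[i]).sum()/w[i].sum()
    print(n,'mark %.2f pointer %.2f'%(cen(red),cen(dark)),red.max().round(),dark.max().round()); return m
E
python3 - <<'E'
from h import *
a=cv2.imread('pics/a.png')[:,:,::-1].copy(); ms=[]
for n,im in (('scene',a[:384].copy()),('top',a[384:].copy()),('scene',cv2.imread('pics/d_scene.png')[:,:,::-1].copy()),('scene',cams.get_image('scene')[0]),('top',cams.get_image('top')[0])):
    e=dialc(n,im); ms.append(polar(n,im,e))
save('f.png',np.vstack(ms).astype(np.uint8)); save('f_s.png',im)
E
```

```text
scene centre shift mm [0.27 4.34] R 0.0689
scene mark -41.29 pointer 1.94 1495.0 836.0
top centre shift mm [-2.56 -0.6 ] R 0.0671
top mark -40.63 pointer -0.39 2034.0 1774.0
scene centre shift mm [0.28 4.37] R 0.0691
scene mark -41.31 pointer 87.62 1503.0 643.0
scene centre shift mm [0.36 4.39] R 0.0691
scene mark -41.29 pointer 87.75 1446.0 579.0
top centre shift mm [-2.56 -0.6 ] R 0.0672
top mark -40.60 pointer 89.86 2054.0 1481.0
```

View pics/f.png

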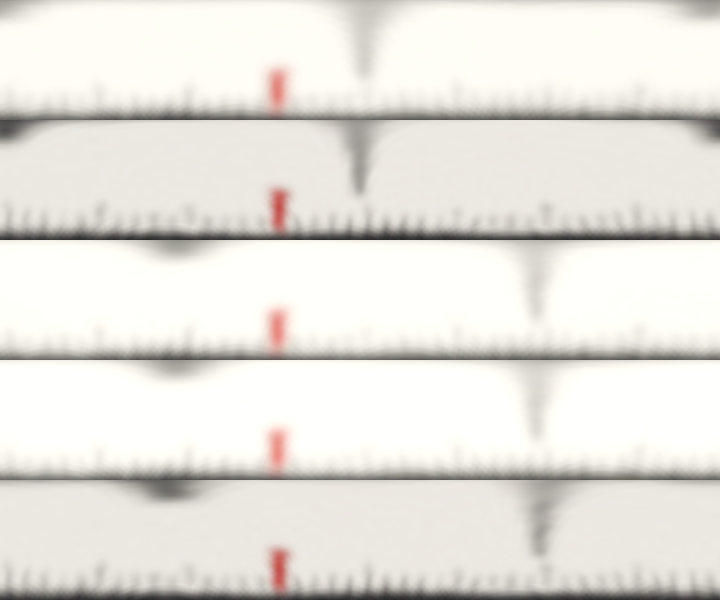

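move_arm(jaw=[4,4,4,4,4,4,4,4,4,4,4], dp=[[0,0,0],[0,0,0],[0,0,0],[0,0,0],[0,0,0],[0,0,0],[0,0,0],[0,0,0],[0,0,0],[0,0,0],[0,0,0]], turn=[[0,0,0.1],[0,0,0.1],[0,0,0.1],[0,0,0.1],[0,0,0.1],[0,0,0.1],[0,0,0.1],[0,0,0.1],[0,0,0.1],[0,0,0.1],[0,0,0.1]])

```text
time_s: 14.22
position: [0.4967, 0.1924, 0.0834]
tool_rot: [[-0.221, 0.883, 0.415], [0.956, 0.28, -0.085], [-0.191, 0.378, -0.906]]
ft_force: [0.3, -6.5, 3.2]
grip_width: 0.0521
gripper_force: 31.3
```

```bash
cat > rd.py <<'E'
from h import *
for n in('scene','top'):
    im=cams.get_image(n)[0]; e=dialc(n,im,verbose=1); polar(n,im,e)
st=observe(); print(st['ft_force'],st['position'],st['q'].round(1),st['grip_width'],st['time_s'])
E
python3 rd.py
```

```text
scene centre shift mm [0.5  4.39] R 0.0691
scene mark 21.64 pointer -173.70 1462.0 601.0
top centre shift mm [-2.59 -0.62] R 0.0671
top mark 22.48 pointer 89.80 2296.0 1459.0
[-1.04561177 -7.57046398  3.5814796 ] [0.49667668 0.19238574 0.08345212] [ 13.5  24.5 104.8 -21.4  29.4  14.9] 0.05215589978657993 14.3167
```

move_arm(jaw=[4,4,4,4,4,4,4,4,4,4,4,4], dp=[[0,0,0],[0,0,0],[0,0,0],[0,0,0],[0,0,0],[0,0,0],[0,0,0],[0,0,0],[0,0,0],[0,0,0],[0,0,0],[0,0,0]], turn=[[0,0,0.1],[0,0,0.1],[0,0,0.1],[0,0,0.1],[0,0,0.1],[0,0,0.1],[0,0,0.1],[0,0,0.1],[0,0,0.1],[0,0,0.1],[0,0,0.1],[0,0,0.06]])

```text
time_s: 15.32
position: [0.4969, 0.1924, 0.0836]
tool_rot: [[0.721, 0.555, 0.415], [0.638, -0.765, -0.085], [0.271, 0.326, -0.906]]
ft_force: [0.7, -8.7, 3.5]
grip_width: 0.052
gripper_force: 31.4
```

```bash
python3 rd.py; python3 - <<'E'
from h import *
ims=[]
for n in('scene','top'):
    im=cams.get_image(n)[0]; u,v=proj(n,L2W((122,0,132)))[0]; u,v=int(u),int(v); ims.append(cv2.resize(im[v-50:v+50,u-50:u+50],(400,400),interpolation=2))
save('g.png',np.hstack(ims))
E
```

```text
scene centre shift mm [0.42 4.28] R 0.0691
scene mark 88.78 pointer 87.96 1245.0 676.0
top centre shift mm [-2.54 -0.72] R 0.0671
top mark 88.13 pointer 89.76 1474.0 1554.0
[ 0.27456886 -8.52654924  3.59194003] [0.49694187 0.19236299 0.08358125] [ 13.5  24.5 104.8 -21.4  29.4  81.3] 0.052076339666339365 15.4167
```

View pics/g.png

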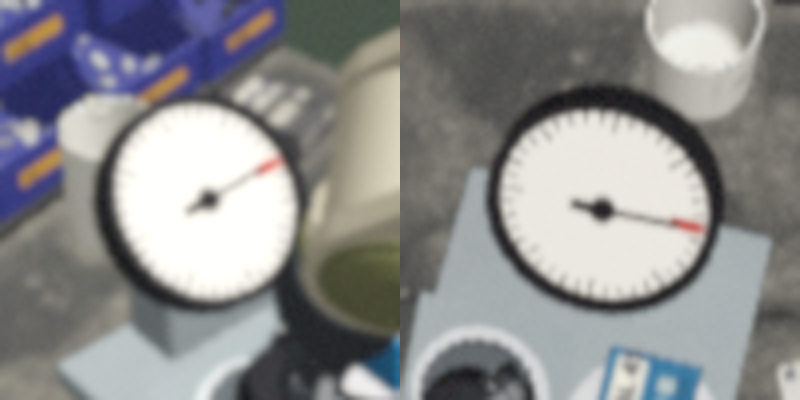

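move_arm(jaw=[5.6,6.2,7,7.4,7.4,7.4,7.4,7.4,7.4,7.4,7.4,7.4], dp=[[0,0,0],[0,0,0],[0,0,0],[0,0,0],[0,0,0],[0,0,-0.5],[0,0,-1.5],[0,0,-2.5],[0,0,-3],[0,0,-3],[0,0,-2],[0,0,-1]], turn=[[0,0,0],[0,0,0],[0,0,0],[0,0,0],[0,0,0],[0,0,0],[0,0,0],[0,0,0],[0,0,0],[0,0,0],[0,0,0],[0,0,0]])

```text
time_s: 16.52
position: [0.4403, 0.205, 0.2074]
tool_rot: [[0.717, 0.559, 0.417], [0.642, -0.762, -0.082], [0.272, 0.327, -0.905]]
ft_force: [0.8, 0.1, -0.6]
grip_width: 0.074
gripper_force: 0.0
```

```bash
python3 rd.py; python3 - <<'E'
from h import *
x=Ro.from_euler('z',S[2],degrees=True).apply([-0.9063,0,-0.4226]); R=np.c_[x,np.cross(-NRM,x),-NRM]
T=np.array(cams.calibration('wrist')['tool_from_camera']); n=Ro.from_euler('z',S[2],degrees=True).apply([-.7071,0,.7071])
print((R@T[:3,2])@n); cam=L2W((122,0,132))+(R@T[:3,2])*.25; p=cam-R@T[:3,3]; print(p,L2W((0,0,0)))
go(p,R)
E
```

```text
scene centre shift mm [0.31 4.25] R 0.069
scene mark 88.45 pointer 87.78 1271.0 823.0
top centre shift mm [-2.57 -0.66] R 0.0671
top mark 87.64 pointer 89.64 1523.0 1548.0
[ 0.40419768  0.42870659 -0.92651408] [0.44075544 0.2049294  0.20644319] [ 17.2  10.  100.6 -15.7  48.1  76.5] 0.07383663843696806 16.6167
0.9985520533499781
[0.58256296 0.11945106 0.22077455] [0.5016 0.136  0.    ]
turn [ 4.8000e-03 -1.3000e-03 -2.2592e+00] rows>= 19.0 | dp cm [-14.744  -5.549   5.294] rows>= 5.0 t 16.6167 q [ 17.2  10.  100.6 -15.7  48.1  76.5]
```

move_arm(jaw=[7.4,7.4,7.4,7.4,7.4,7.4,7.4,7.4,7.4,7.4,7.4,7.4], dp=[[0,0,0],[0,0,0],[0,0,0],[0,0,0],[0,0,0],[0,0,0],[0,0,0],[0,0,0],[0,0,0],[0,0,0],[0,0,0],[0,0,0]], turn=[[0,0,-0.119],[0,0,-0.119],[0,0,-0.119],[0,0,-0.119],[0,0,-0.119],[0,0,-0.119],[0,0,-0.119],[0,0,-0.119],[0,0,-0.119],[0,0,-0.119],[0,0,-0.119],[0,0,-0.119]])

```text
time_s: 17.62
position: [0.4408, 0.2043, 0.2033]
tool_rot: [[-0.457, 0.788, 0.412], [0.843, 0.532, -0.084], [-0.286, 0.309, -0.907]]
ft_force: [-0.5, -0.1, -0.1]
grip_width: 0.0741
gripper_force: 0.0
```

move_arm(jaw=[7.4,7.4,7.4,7.4,7.4,7.4,7.4,7.4,7.4,7.4,7.4,7.4], dp=[[0,0,0],[0,0,0],[0,0,0],[0,0,0],[0,0,0],[0,0,0],[0,0,0],[-2.9,-1.1,0.8],[-3.7,-1.4,1],[-3.7,-1.4,1],[-3.0,-1.1,0.8],[-1.4,-0.55,0.4]], turn=[[0,0,-0.119],[0,0,-0.119],[0,0,-0.119],[0,0,-0.119],[0,0,-0.119],[0,0,-0.119],[0,0,-0.117],[0,0,0],[0,0,0],[0,0,0],[0,0,0],[0,0,0]])

```text
time_s: 18.62
position: [0.58, 0.1175, 0.2296]
tool_rot: [[-0.888, 0.202, 0.414], [0.183, 0.979, -0.085], [-0.423, 0.0, -0.906]]
ft_force: [-0.1, 0.1, -0.7]
grip_width: 0.0743
gripper_force: 0.0
```

move_arm(jaw=[7.4,7.4], dp=[[0,0,0],[0,0,0]], turn=[[0,0,0],[0,0,0]])

```text
time_s: 18.78
position: [0.5768, 0.1196, 0.2287]
tool_rot: [[-0.889, 0.201, 0.412], [0.182, 0.98, -0.084], [-0.42, -0.0, -0.907]]
ft_force: [-0.4, 1.1, 0.1]
grip_width: 0.0738
gripper_force: 0.0
```

```bash
python3 - <<'E'
from h import *
st=observe(); im,d=cams.get_image('wrist'); cv2.imwrite('pics/w.png',im[:,:,::-1]); print(st['position'],st['time_s'],st['q'].round(1))
c=L2W((122,0,132)); rot=Ro.from_euler('z',S[2],degrees=True); print(proj('wrist',[c,c+.048*rot.apply([0,-1,0]),c+.048*rot.apply([.7071,0,.7071])],st).round(1))
for q in('pointer_tip','zero_mark'):
    for r in cams.mark_of('wrist',q)[:1]: print(q,r['p'],np.array(r['location'])*[512,384])
hsv=cv2.cvtColor(im,cv2.COLOR_RGB2HSV); m=((hsv[...,0]<8)|(hsv[...,0]>172))&(hsv[...,1]>140)&(hsv[...,2]>100)
n,l,s,ce=cv2.connectedComponentsWithStats(m.astype(np.uint8)); print([(s[i].tolist(),ce[i].round(1).tolist()) for i in range(1,n) if s[i,4]>60])
E
```

```text
[0.57679003 0.11958706 0.22874457] 18.7833 [  2.9  17.3  86.   -7.6  52.9 -72.2]
[[254.3 189. ]
 [196.8 189.1]
 [254.3 247. ]]
pointer_tip 0.84 [192.7168 190.8864]
zero_mark 0.75 [195.6864 190.8096]
[([178, 186, 23, 8, 159], [187.8, 189.5]), ([392, 191, 26, 12, 208], [406.1, 197.7])]
```

View pics/w.png

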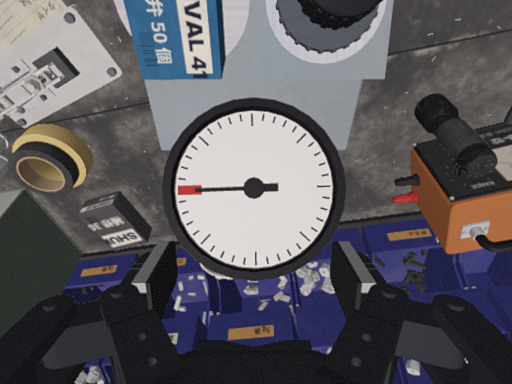

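```bash
python3 - <<'E'
import cv2,numpy as np
im=cv2.imread('pics/w.png')[:,:,::-1].astype(float)
g=im.max(-1); 
for c in range(196,244,4):
    col=np.clip(200-g[180:200,c],0,None); print(c,round((col*np.arange(180,200)).sum()/max(col.sum(),1),2),end=' | ')
print()
red=np.clip(im[...,0]-im[...,1]-60,0,None)[180:200]
for c in range(178,202,3): print(c,round((red[:,c]*np.arange(180,200)).sum()/max(red[:,c].sum(),1),2),red[:,c].sum(),end=' | ')
m=(im.min(-1)>150).astype(np.uint8); n,l,s,ce=cv2.connectedComponentsWithStats(m); k=l[150,254]; cs,_=cv2.findContours((l==k).astype(np.uint8),0,1); print(cv2.fitEllipse(max(cs,key=len)))
E
```

```text
196 189.48 | 200 189.45 | 204 189.42 | 208 189.28 | 212 189.05 | 216 189.01 | 220 188.76 | 224 188.66 | 228 188.51 | 232 188.42 | 236 188.23 | 240 188.03 | 
178 189.93 363.0 | 181 189.95 506.0 | 184 189.72 498.0 | 187 189.7 496.0 | 190 189.66 490.0 | 193 189.47 496.0 | 196 189.48 226.0 | 199 189.63 232.0 | ((253.3611602783203, 188.94625854492188), (155.9931640625, 156.2467041015625), 106.09070587158203)
```

```bash
cat >> h.py <<'E'
X0=Ro.from_euler('z',S[2],degrees=True).apply([-0.9063,0,-0.4226]); RP=np.c_[X0,np.cross(-NRM,X0),-NRM]
AX=L2W((0,55,52))+RP@[0.0012,-0.0007,0]
def lever(a,h,r=.068):
    R=RP@Ro.from_euler('z',a,degrees=True).as_matrix(); return AX+R[:,0]*r+NRM*h, R
E
python3 - <<'E'
from h import *
for a in (60,65): 
    p,R=lever(a,.10); print(p); go(p,R)
E
```

```text
[0.45149312 0.2617012  0.12775448]
turn [-4.000e-04 -1.900e-03  1.048e+00] rows>= 9.0 | dp cm [18.752 -9.837  2.89 ] rows>= 6.0 t 18.9333 q [  3.   17.1  86.   -7.6  52.9 -72.3]
[0.45671239 0.26343457 0.12997818]
turn [-5.0000e-04 -1.9000e-03  1.1353e+00] rows>= 10.0 | dp cm [ 17.85  -10.841   2.89 ] rows>= 6.0 t 18.9333 q [  3.   17.1  86.   -7.6  52.9 -72.3]
```

move_arm(jaw=[7.4,7.4,7.4,7.4,7.4,7.4,5,4,4], dp=[[0,0,0],[0,0,0],[0,0,0],[0,0,0],[0,0,0],[0,0,0],[0,0,0],[0,0,0],[0,0,0]], turn=[[0,0,0.1165],[0,0,0.1165],[0,0,0.1165],[0,0,0.1165],[0,0,0.1165],[0,0,0.1165],[0,0,0.1165],[0,0,0.1165],[0,0,0.116]])

```text
time_s: 19.68
position: [0.576, 0.121, 0.2301]
tool_rot: [[-0.267, 0.87, 0.414], [0.941, 0.328, -0.083], [-0.208, 0.367, -0.907]]
ft_force: [-0.2, -0.1, -0.1]
grip_width: 0.0408
gripper_force: 0.0
```

move_arm(jaw=[4,4,4,4,4,4,4,4,4], dp=[[1.75,-0.94,0.29],[2.8,-1.5,0.4],[3,-1.5,0.4],[3,-1.5,0.4],[3,-1.6,0.5],[3,-1.6,0.5],[2.2,-1.2,0.4],[0,0,0],[0,0,0]], turn=[[0,0,0],[0,0,0],[0,0,0],[0,0,0],[0,0,0],[0,0,0],[0,0,0],[0,0,0],[0,0,0]])

```text
time_s: 20.43
position: [0.451, 0.2622, 0.1281]
tool_rot: [[-0.274, 0.868, 0.413], [0.938, 0.336, -0.083], [-0.211, 0.365, -0.907]]
ft_force: [0.1, 0.1, 0.2]
grip_width: 0.0399
gripper_force: 0.0
```

```bash
python3 - <<'E'
from h import *
st=observe(); im,d=cams.get_image('wrist'); C=cloud('wrist',d,st); cv2.imwrite('pics/l.png',im[:,:,::-1]); print(st['position'],st['time_s'],st['q'].round(1))
hsv=cv2.cvtColor(im,cv2.COLOR_RGB2HSV); m=(hsv[...,0]>6)&(hsv[...,0]<20)&(hsv[...,1]>150)&(hsv[...,2]>110)&(d>0)
Q=(C-AX)@RP; r=np.hypot(Q[...,0],Q[...,1]); m&=(r<.1)&(-Q[...,2]<.04)&(-Q[...,2]>0)
q=Q[m]; print(len(q),-q[:,2].min(),np.percentile(-q[:,2],[5,50,95]))
t=q[-q[:,2]>.027]; print('top',len(t),t.mean(0),cv2.minAreaRect(t[:,:2].astype(np.float32)*1000),np.degrees(np.arctan2(t[:,1].mean(),t[:,0].mean())))
for r in cams.mark_of('wrist','lever_post')[:1]:
    uv=np.array(r['location'])*[512,384]; print(r['p'],uv,Q[int(uv[1]),int(uv[0])].round(4))
a=np.degrees(np.arctan2(t[:,1].mean(),t[:,0].mean())); p,R=lever(a,.014); print(p); go(p,R)
E
```

```text
[0.45104705 0.26223954 0.12814945] 20.4333 [ 24.2  20.3 101.4 -22.5  39.8  20.6]
215 0.030868000639670996 [0.00947085 0.02219217 0.02894554]
top 80 [ 0.03534903  0.06263706 -0.02828038] ((34.11764144897461, 59.737022399902344), (14.344425201416016, 11.033203125), 61.8383674621582) 60.561928849671766
0.85 [254.208  206.8992] [ 0.0327  0.0582 -0.0301]
[0.4876874  0.25467477 0.05005744]
turn [ 0.0012 -0.0008  0.0092] rows>= 1.0 | dp cm [ 0.103 -0.082  8.668] rows>= 3.0 t 20.5333 q [ 24.   20.3 101.3 -22.5  39.8  20.6]
```

View pics/l.png

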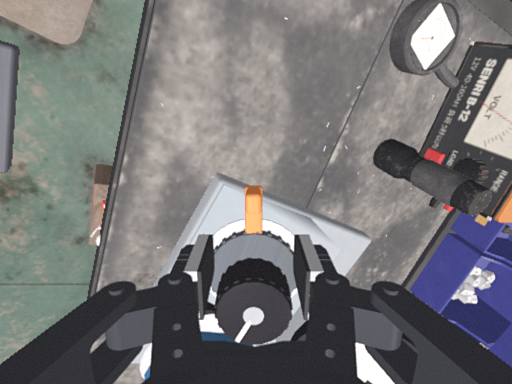

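move_arm(jaw=[4,4,4,4,4,4], dp=[[0.1,-0.06,1.6],[0,0,2.5],[0,0,2.2],[0,0,1.4],[0,0,0.9],[0,0,0]], turn=[[0,0,0],[0,0,0],[0,0,0],[0,0,0],[0,0,0],[0,0,0]])

```text
time_s: 21.03
position: [0.4881, 0.2537, 0.0492]
tool_rot: [[-0.269, 0.87, 0.413], [0.94, 0.331, -0.085], [-0.211, 0.365, -0.907]]
ft_force: [-0.3, -0.1, 0.5]
grip_width: 0.0401
gripper_force: 0.0
```

move_arm(jaw=[2,0.8,0.8,0.8,0.8,0.8], dp=[[0,0,0],[0,0,0],[0,0,0],[0,0,0],[0,0,0],[0,0,0]], turn=[[0,0,0],[0,0,0],[0,0,0],[0,0,0],[0,0,0],[0,0,0]], force=25)

```text
time_s: 21.53
position: [0.4875, 0.2548, 0.051]
tool_rot: [[-0.271, 0.869, 0.415], [0.939, 0.333, -0.083], [-0.211, 0.367, -0.906]]
ft_force: [-3.3, -1.6, 7.6]
grip_width: 0.0112
gripper_force: 30.2
```

```bash
python3 - <<'E'
from h import *
st=observe(); q=(st['position']-AX)@RP; print((q*1000).round(1),np.degrees(np.arctan2(q[1],q[0])),np.hypot(q[0],q[1]),st['q'].round(1),st['ft_force'])
# per row: chord for turn -0.09 rad about axis, shift then turn
R=st['tool_rot']; a=-0.09; rel=np.array([np.hypot(q[0],q[1]),0,0]); print((Ro.from_rotvec([0,0,a]).apply(rel)-rel)*100)
E
```

```text
[ 33.2  59.2 -15. ] 60.72753116064562 0.06792302189443891 [ 21.5  29.6 102.7 -28.2  29.1  25.6] [-3.26863855 -1.59554274  7.5790988 ]
[-0.02749026 -0.61048227  0.        ]
```

move_arm(jaw=[0.8,0.8,0.8,0.8,0.8], dp=[[-0.027,-0.61,0],[-0.027,-0.61,0],[-0.027,-0.61,0],[-0.027,-0.61,0],[-0.027,-0.61,0]], turn=[[0,0,-0.09],[0,0,-0.09],[0,0,-0.09],[0,0,-0.09],[0,0,-0.09]])

```text
time_s: 21.95
position: [0.4632, 0.2387, 0.0414]
tool_rot: [[-0.625, 0.662, 0.415], [0.698, 0.711, -0.083], [-0.35, 0.238, -0.906]]
ft_force: [-3.5, -1.2, 7.1]
grip_width: 0.0111
gripper_force: 30.4
```

move_arm(jaw=[0.8,0.8,0.8,0.8,0.8,0.8], dp=[[-0.027,-0.61,0],[-0.027,-0.61,0],[-0.027,-0.61,0],[-0.027,-0.61,0],[-0.027,-0.61,0],[0,0,0]], turn=[[0,0,-0.09],[0,0,-0.09],[0,0,-0.09],[0,0,-0.09],[0,0,-0.09],[0,0,0]])

```text
time_s: 22.45
position: [0.4472, 0.2123, 0.0365]
tool_rot: [[-0.851, 0.324, 0.414], [0.319, 0.944, -0.084], [-0.418, 0.06, -0.907]]
ft_force: [-6.5, -0.1, 8.1]
grip_width: 0.0113
gripper_force: 30.6
```

```bash
cat > lv.py <<'E'
from h import *
st=observe(); q=(st['position']-AX)@RP; print((q*1000).round(1),np.degrees(np.arctan2(q[1],q[0])),np.hypot(q[0],q[1]),'tool a',np.degrees(Ro.from_matrix(RP.T@st['tool_rot']).as_rotvec()),st['q'].round(1),'F tool',(np.array(st['tool_rot']).T@st['ft_force']).round(1),st['grip_width'])
E
python3 lv.py; python3 rd.py
```

```text
[ 67.4   9.7 -14.9] 8.164164861633168 0.06809613986998739 tool a [-3.28460819e-03  2.58643003e-02  8.21556778e+00] [ 18.   27.8 112.3 -34.8  21.3 -21.8] F tool [  2.1  -1.7 -10.1] 0.011278377708902025
scene centre shift mm [0.29 4.31] R 0.0692
scene mark 88.42 pointer 87.79 1283.0 651.0
top centre shift mm [-2.54 -0.67] R 0.0671
top mark 87.67 pointer 89.74 1521.0 1549.0
[-6.78823864  0.19649527  8.51989234] [0.44738191 0.21269058 0.03656313] [ 18.   27.8 112.3 -34.8  21.4 -21.5] 0.011146858222941989 22.55
```

move_arm(jaw=[0.8,0.8,0.8,0.8,0.8], dp=[[-0.009,-0.34,0],[-0.009,-0.34,0],[-0.009,-0.34,0],[0,-0.07,0],[0,0,0]], turn=[[0,0,-0.05],[0,0,-0.05],[0,0,-0.05],[0,0,-0.01],[0,0,0]])

```text
time_s: 22.97
position: [0.4446, 0.2026, 0.0362]
tool_rot: [[-0.891, 0.188, 0.414], [0.169, 0.982, -0.083], [-0.422, -0.004, -0.906]]
ft_force: [-7.5, 2.8, 7.2]
grip_width: 0.0112
gripper_force: 30.6
```

```bash
python3 lv.py
```

```text
[ 68.1  -0.4 -14.9] -0.33927704684529203 0.06812205189337421 tool a [-0.06564606  0.01017297 -0.7094169 ] [ 16.7  27.4 113.6 -35.2  20.1 -31.3] F tool [ 4.1  1.3 -9.9] 0.011203274510539398
```

move_arm(jaw=[0.8,0.8,0.8,0.8], dp=[[0,-0.07,0],[0,-0.07,0],[0,0,0],[0,0,0]], turn=[[0,0,-0.01],[0,0,-0.01],[0,0,0],[0,0,0]])

```text
time_s: 23.3
position: [0.4446, 0.2023, 0.0363]
tool_rot: [[-0.894, 0.17, 0.415], [0.15, 0.985, -0.081], [-0.423, -0.01, -0.906]]
ft_force: [-7.3, 11.2, 6.2]
grip_width: 0.0108
gripper_force: 31.7
```

```bash
python3 lv.py
```

```text
[ 68.1  -0.7 -15. ] -0.5978005902666716 0.06808649713650819 tool a [-0.19864543 -0.03451586 -1.79893587] [ 16.6  27.4 113.7 -35.2  19.9 -32.5] F tool [ 5.6  9.7 -9.5] 0.010816684866620858
```

move_arm(jaw=[1.6,2.6,3.5,4,4,4,4,4,4,4,4,4], dp=[[0,0,0],[0,0,0],[0,0,0],[0,0,0],[0,0,-0.5],[0,0,-1.5],[0,0,-2.5],[0,0,-3],[0,0,-3],[0,0,-3],[0,0,-2],[0,0,0]], turn=[[0,0,0],[0,0,0],[0,0,0],[0,0,0],[0,0,0],[0,0,0],[0,0,0],[0,0,0],[0,0,0],[0,0,0],[0,0,0],[0,0,0]])

```text
time_s: 24.3
position: [0.3806, 0.2148, 0.1799]
tool_rot: [[-0.892, 0.169, 0.419], [0.149, 0.985, -0.081], [-0.427, -0.009, -0.904]]
ft_force: [0.5, 0.1, -0.0]
grip_width: 0.0397
gripper_force: 0.0
```

```bash
python3 rd.py; python3 - <<'E'
from h import *
st=observe(); im,d=cams.get_image('wrist'); C=cloud('wrist',d,st)
hsv=cv2.cvtColor(im,cv2.COLOR_RGB2HSV); m=(hsv[...,0]>6)&(hsv[...,0]<20)&(hsv[...,1]>150)&(hsv[...,2]>110)&(d>0)
Q=(C-AX)@RP; m&=(np.hypot(Q[...,0],Q[...,1])<.1)&(-Q[...,2]<.04)&(-Q[...,2]>.02); t=Q[m]; print('post',len(t),t.mean(0),np.degrees(np.arctan2(t[:,1].mean(),t[:,0].mean())))
s,_=cams.get_image('scene'); save('z.png',np.hstack([cv2.resize(s[110:310,120:370],(400,320),interpolation=2),cv2.resize(im,(400,320))]))
E
```

```text
scene centre shift mm [0.3  4.27] R 0.069
scene mark 88.45 pointer 87.79 1263.0 804.0
top centre shift mm [-2.55 -0.69] R 0.0671
top mark 87.68 pointer 89.73 1535.0 1526.0
[ 0.92866585 -0.11695392 -0.99363226] [0.38076495 0.21404029 0.17663857] [ 21.7   8.2 109.  -19.7  43.2 -46.5] 0.03994508914323786 24.4
post 185 [ 0.06921043  0.00012378 -0.02862549] 0.10247103057621275
```

View pics/z.png

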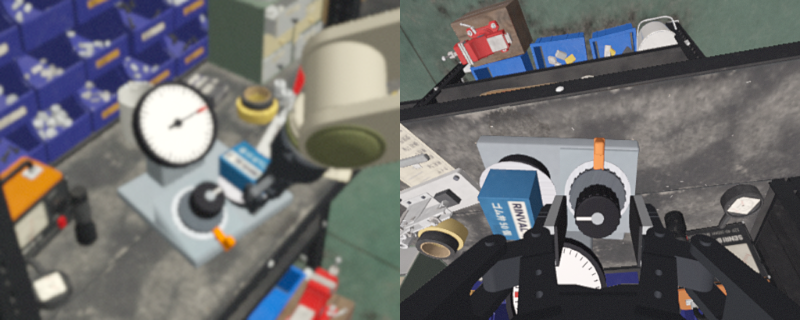

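Both views show the lever at the front mark. The dial readings match those taken at the straight-on check, and the carton stands on the pan with the gripper clear of everything.

```bash
python3 -c "
from rig import ticket
print(ticket.close_job())"
```

```text
the job is handed in; nothing more can be done
None
```

The carton stands in the middle of the pan, the dial's red mark is under the pointer tip, the lever is locked at its stop, and I handed the job in at about 24.5 s without touching the torch, crayon or wheel weight.

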